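# Line the reagent jars up by height on the jar rail

### The job

Stand the four loose reagent jars in front of the aluminium rail on its four round rubber pads in order of height: the tallest on the end pad next to the wash bottle, then shorter and shorter towards the roll of tape. Stand each upright and centred on its own pad, do not tip any jar over, and leave the wash bottle and the tape roll where they are.

Things in the scene. Friction and masses are not known exactly. Their poses are not given: they have to be found in the camera images.
- jar_a_mid (a point): Tallest and widest of four loose screw-top jars of one make (brown glass, paper label, white cap), 50 mm diameter, 78 mm tall, standing upright on the worktop. This point lies on the axis, half-way up (39 mm above the underside); the wall is straight up to 17 mm below the top; z axis up the jar.
- jar_b_mid (a point): Second tallest of four loose screw-top jars of one make (brown glass, paper label, white cap), 42 mm diameter, 66 mm tall, standing upright on the worktop. This point lies on the axis, half-way up (33 mm above the underside); the wall is straight up to 17 mm below the top; z axis up the jar.
- jar_c_mid (a point): Third tallest of four loose screw-top jars of one make (brown glass, paper label, white cap), 35 mm diameter, 54 mm tall, standing upright on the worktop. This point lies on the axis, half-way up (27 mm above the underside); the wall is straight up to 17 mm below the top; z axis up the jar.
- jar_d_mid (a point): Smallest of four loose screw-top jars of one make (brown glass, paper label, white cap), 28 mm diameter, 44 mm tall, standing upright on the worktop. This point lies on the axis, half-way up (22 mm above the underside); the wall is straight up to 17 mm below the top; z axis up the jar.
- pad_1: One of four equal round black rubber pads (60 mm diameter, 3 mm thick, thin grey ring on top) in a straight row, 75 mm apart, fixed on a flat low aluminium rail 320 mm long, 90 mm wide and 8 mm thick, with a lip 14 mm high (above the worktop) along the edge far from the robot; an end pad (the left end seen from the robot). Origin: centre of the pad's underside, 8 mm above the worktop; its top is 3 mm higher. y axis along the row, z up.
- pad_2: One of four equal round black rubber pads (60 mm diameter, 3 mm thick, thin grey ring on top) in a straight row, 75 mm apart, fixed on a flat low aluminium rail 320 mm long, 90 mm wide and 8 mm thick, with a lip 14 mm high (above the worktop) along the edge far from the robot; next to pad_1. Origin: centre of the pad's underside, 8 mm above the worktop; its top is 3 mm higher. y axis along the row, z up.
- pad_3: One of four equal round black rubber pads (60 mm diameter, 3 mm thick, thin grey ring on top) in a straight row, 75 mm apart, fixed on a flat low aluminium rail 320 mm long, 90 mm wide and 8 mm thick, with a lip 14 mm high (above the worktop) along the edge far from the robot; next to pad_4. Origin: centre of the pad's underside, 8 mm above the worktop; its top is 3 mm higher. y axis along the row, z up.
- pad_4: One of four equal round black rubber pads (60 mm diameter, 3 mm thick, thin grey ring on top) in a straight row, 75 mm apart, fixed on a flat low aluminium rail 320 mm long, 90 mm wide and 8 mm thick, with a lip 14 mm high (above the worktop) along the edge far from the robot; the other end pad (right). Origin: centre of the pad's underside, 8 mm above the worktop; its top is 3 mm higher. y axis along the row, z up.
- wash_bottle: Loose white wash bottle, 65 mm diameter, 190 mm high with its thin red spout (134 mm without), standing on the worktop 100 to 120 mm from the centre of one end pad, beyond the end of the row of the row; marks the end for the tallest jar. Not to be moved. Origin: on its underside, 15 mm off the axis towards the spout; the spout points along its -y axis.
- tape: Loose roll of cream paper tape lying flat, 62 mm diameter, 19 mm high, on the worktop 100 to 120 mm from the centre of the other end pad, beyond that end. Not to be moved. Origin: centre of its underside.
Mind the look-alikes: they are no part of the job. Leave any blue look-alike of the part that bears jar_c_mid alone.

How it is judged:
By the outcome, as a careful person would: the job done as asked, in the order asked, and still so for the second after the job is handed in, with the robot touching nothing.
It also fails if it takes over 102 s, if anything falls off the work surface, if the arm or the gripper's body presses on something with over 40 N, if the wrist force passes 120 N, or if a joint passes its speed limit or range.

### The arm

A 6-joint arm with a two-finger parallel gripper is mounted at the origin on a cart in front of the work surface, level with it; the furniture and walls round the work are solid. World frame = base frame: x ahead of the robot, y to its left, z up, the work surface at z = 0. Lengths are in mm, angles in rad, forces in N, time in s.
With the tool pointing down it reaches from about 300 to 775 mm from the base axis. Payload 14.6 kg.
Tool frame: the origin (TCP) lies midway between the tips of the shut fingers; the grasp point (between the pads) lies arm.hold_point_z behind it (arm.hold_point_z is the distance from the TCP to the grasp point, in mm); z points along the fingers, y is the direction in which the jaws open and shut (so a half turn about z gives the same grasp; the last joint's range is limited). The gripper opens to 94 mm and grips with 3 to 60 N. Pads are 16 mm wide; open, the fingers measure 119 mm over their backs; the gripper's body (75 mm by 177 mm) begins 78 mm behind the grasp point.
Start: joints at [1.246, 0.3, 1.521, -0, 1.321, -0.067], TCP at [140.222, 531.815, 205.446] pointing down, gripper open.
Joint ranges: [-3.03, 3.03], [-0.79, 2.21], [0.23, 2.52], [-1.04, 4.18], [0, 3.07], [-2.55, 2.55]. Speed limits (rad/s): [2.22, 2.22, 2.57, 3.14, 3.14, 3.14].

### API

Orientations are given as a rotation vector (axis times angle).
In Python, from cell import arm, viewer gives the robot as it stands.
- The arm moves only by the tool send_rows, never from a script. Its argument "series" is a list that holds one entry, the list of rows, each a list of 4 numbers: the shift along the tool's x, y, z scaled (see below), then the turn about the tool's z scaled (see below). In form: [[[dx, dy, dz, twist], ...]]. A call has 1 to 10 rows; each row shifts and turns the commanded pose from where the row before left it, along the tool's axes as they then stand; what a row does not reach is not made up. The controller multiplies each number of a shift by 100 mm and each number of a turn by pi/2 rad. A row lasts 1/8 s, in which the tool goes at most 62.5 mm and 10.7 degrees, less where a joint would pass 70% of its speed; a pose out of reach is approached as far as the arm can. A call with a number of a shift or a turn outside -1 to 1 is refused whole. A call with a gripper value outside its range is refused whole. "gripper" is the closure, from 0 (fully open) to 1 (shut), set as the call begins (left out, the last holds). The fingers move at their own pace and stop on an object; the grip force is fixed at half the most. Time passes only in rows, so rows that do not move let the fingers close. It gives the time, the measured TCP pose, the force and the opening at its end, in the units of the state.
- arm.get_state(): the state, without advancing time (a new reading comes with each control period).
- viewer.snapshot(name): name is "scene" or "top" or "wrist"; returns a dict with "pixels" (400x640x3 uint8, blue, green, red), "z_map" (400x640 float32, mm along the optical axis (not along the pixel's ray), 0 where there is no reading), "K" (3x3 intrinsics, pixels), "rvec" (rotation vector, rad) and "tvec" (3), from world to camera coordinates, as OpenCV has them. Camera axes: x right, y down, z forward; pixel columns grow to the right and rows downward; lengths in mm; the calibration is good to about 2 mm. The wrist camera is an equidistant fisheye: a pixel r from the principal point sees the ray r / f radians off the axis. A picture is of the moment at which its call begins.
- arm.sign_off(): hands the job in, once; it reports no verdict.
Trained networks look in a picture, given as the dict that the camera call returned (one of the last four; its "shot" number tells which), for a name from the list of things; names that differ only in an ending like _2 or _b are one class to them, and where a whole thing is asked for, a point or a joint stands for the part that bears it (a point fixed in the world has none). Each returns a list of dicts, best first, with "score" (0 to 1); they miss things now and then, are a little off and sometimes report something else, mostly with a low value. They report only what shows in the picture. A call takes as long as a camera call. They do not tell look-alikes from the thing itself.
- viewer.spot_in(name, picture): "xy" ([column, row] as shares, 0 to 1, of the picture: columns of its width, rows of its height, amid what is visible of it).
- viewer.tip_of(name, picture): "xy" ([column, row] as shares, 0 to 1, of the picture: columns of its width, rows of its height: a listed point, or the origin of a listed thing).
The state is a dict: "time_s": time; "joints": joint angles; "qvel": joint speeds; "joint_efforts": joint torques, N m; "tool_pos": TCP position; "tcp_rot": TCP orientation; "force": force on the tool from outside, world axes, zero at the start; "ft_torque": the same for the moment, N m; "width": finger opening in mm.
Only numpy, scipy, OpenCV 4.12 (cv2) and the standard library are available. Lean on these libraries where they do the work, as an engineer would, in place of code of your own. Each camera call takes 0.05 s, during which the arm holds its last target.

## Working session

There is one attempt and no reset: what is moved stays moved. The work goes in short steps, Python scripts to look and compute and a tool call to move; the robot and the scene stay as the last step left them, time stands still between calls to the robot, and variables do not carry over. Pictures are saved under pics/ and viewed, and the job is handed in when it is done.

Besides the shell and the picture viewer there is one more tool, called after "Emit:" as a command line: name --argument value ..., lists and objects as JSON in quotes. send_rows: Moves the arm, as the interface text tells. Its arguments: {"type":"object","properties":{"series":{"type":"array","items":{"type":"array","items":{"type":"array","items":{"type":"number","minimum":-1,"maximum":1}}}},"gripper":{"type":"number"}},"required":["series"]}

```bash
ls; mkdir -p pics; cat > h.py <<'E'
import numpy as np, cv2
from cell import arm, viewer
def snap(n,f):
    s=viewer.snapshot(n); cv2.imwrite('pics/'+f,s['pixels']); return s
def w2p(s,p):
    R=cv2.Rodrigues(np.array(s['rvec'],float))[0]; c=R@np.array(p,float)+np.array(s['tvec']).ravel(); q=np.array(s['K'])@c; return q[:2]/q[2]
def p2w(s,u,v,z=None,d=None):
    """intersect pixel ray with world z plane, or at depth d"""
    R=cv2.Rodrigues(np.array(s['rvec'],float))[0]; t=np.array(s['tvec'],float).ravel()
    r=np.linalg.inv(np.array(s['K']))@[u,v,1]
    if d is not None: return R.T@(r*d-t)
    o=-R.T@t; r=R.T@r; return o+r*(z-o[2])/r[2]
E
python3 - <<'E'
from h import *
st=arm.get_state(); print(st['time_s'],st['tool_pos'],st['tcp_rot'],st['width'],arm.hold_point_z)
for n in ('scene','top'):
    s=snap(n,n+'0.png'); R=cv2.Rodrigues(np.array(s['rvec'],float))[0]; print(n,-R.T@np.array(s['tvec']).ravel(),s['K'])
    for k in ('jar_a_mid','jar_b_mid','jar_c_mid','pad_1','wash_bottle','tape'):
        for r in viewer.tip_of(k,s)[:6]:
            u,v=r['xy'][0]*640,r['xy'][1]*400; d=s['z_map'][min(int(v),399),min(int(u),639)]
            print(k,round(r['score'],2),int(u),int(v),p2w(s,u,v,d=d).round())
E
```

```text
pics
0.0 [140.1492437  531.58082932 204.89950301] [-4.03833871e-01 -3.11530240e+00  1.68459013e-03] 93.77963947478882 18.8
scene [  75.18407562 -594.80596588  703.30962771] [[380.58412933   0.         324.59698477]
 [  0.         380.58412933 201.18011335]
 [  0.           0.           1.        ]]
jar_a_mid 0.7 281 217 [ 432. -112.   58.]
jar_a_mid 0.47 382 233 [ 599. -283.    7.]
jar_b_mid 0.95 314 244 [ 430. -223.   59.]
jar_b_mid 0.51 420 257 [ 573. -400.   52.]
jar_c_mid 0.56 372 320 [ 387. -422.   50.]
pad_1 0.73 382 230 [ 606. -277.    9.]
pad_1 0.7 362 219 [ 598. -220.   10.]
pad_1 0.69 340 198 [ 613. -131.    9.]
pad_1 0.57 320 185 [609. -61.  12.]
wash_bottle 0.71 419 255 [ 572. -397.   55.]
wash_bottle 0.18 360 220 [ 592. -218.    9.]
tape 0.89 304 163 [636.  32.  17.]
top [ 302.81729422 -141.11136491 1164.64878093] [[431.25951246   0.         321.96529917]
 [  0.         431.25951246 208.18977575]
 [  0.           0.           1.        ]]
jar_a_mid 0.55 305 239 [442. -89.  77.]
jar_b_mid 0.77 351 242 [ 434. -207.   69.]
jar_c_mid 0.62 398 241 [ 437. -329.   51.]
jar_c_mid 0.56 430 255 [ 400. -410.   55.]
pad_1 0.82 323 183 [ 606. -137.   11.]
pad_1 0.68 348 186 [ 594. -205.   12.]
pad_1 0.6 372 181 [ 610. -273.   10.]
pad_1 0.53 297 181 [610. -65.  10.]
wash_bottle 0.71 413 179 [ 586. -364.  110.]
tape 0.81 260 165 [660.  41.   3.]
```

```bash
python3 - <<'E'
import cv2
a=cv2.imread('pics/top0.png'); cv2.imwrite('pics/top0c.png',cv2.resize(a[130:330,240:480],None,fx=3.3,fy=3,interpolation=cv2.INTER_CUBIC))
a=cv2.imread('pics/scene0.png'); cv2.imwrite('pics/scene0c.png',cv2.resize(a[120:370,220:480],None,fx=3,fy=2.4,interpolation=cv2.INTER_CUBIC))
E
```

```text
(no output)
```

View pics/top0.png

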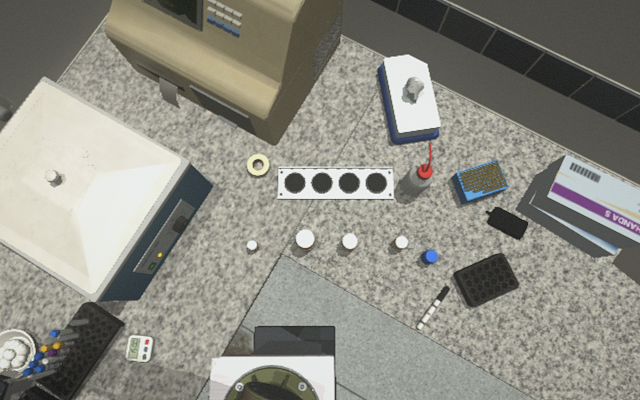

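```bash
sleep 0
```

```text
(no output)
```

View pics/top0c.png

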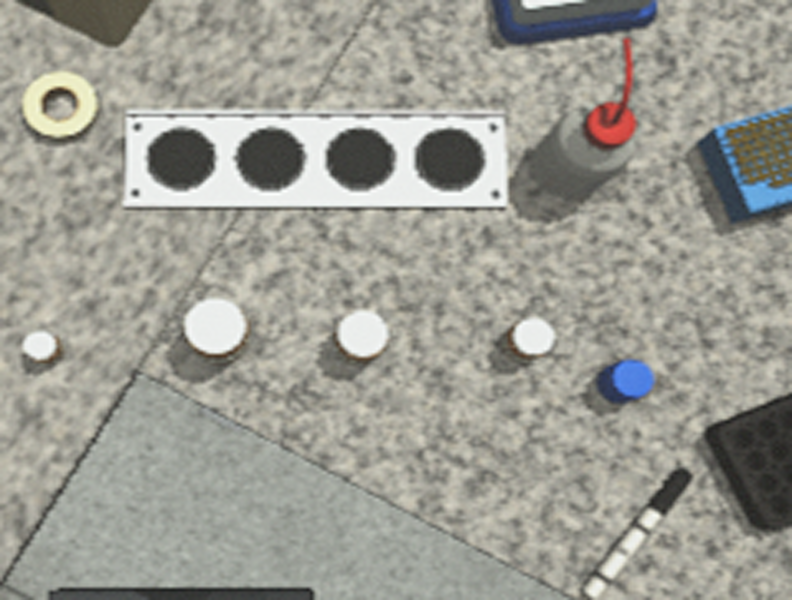

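View pics/scene0c.png

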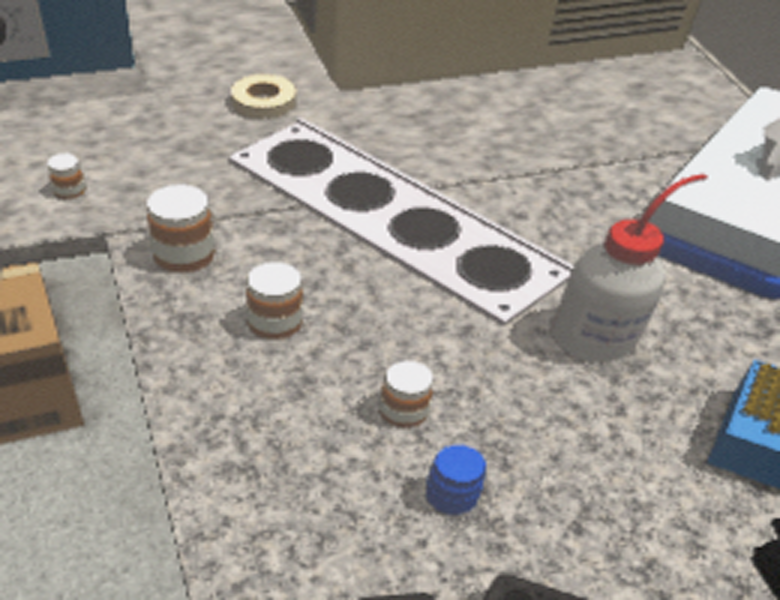

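Top view: the brown jars are d (252,245), a (305,239), b (350,241) and c (401,241). The blue look-alike is at (431,257) and stays put. The wash bottle is at the right end (pad_4, 376,183) and the tape at the left (258,165). So a→pad_4, b→pad_3, c→pad_2, d→pad_1. Next I measure them precisely.

```bash
python3 - <<'E'
from h import *
s=snap('top','top1.png'); im=s['pixels'].astype(int); g=im.min(2); 
hsv=cv2.cvtColor(s['pixels'],cv2.COLOR_BGR2HSV)
# jars: white caps
for k,c,h in (('a',(305,239),78),('b',(350,241),66),('c',(401,241),54),('d',(252,245),44)):
    x,y=c; m=np.zeros(g.shape,np.uint8); r=14
    sub=(g[y-r:y+r,x-r:x+r]>205).astype(np.uint8)
    n,l,stt,cen=cv2.connectedComponentsWithStats(sub); i=1+np.argmax(stt[1:,4]); u,v=cen[i]+[x-r,y-r]
    p=p2w(s,u+0,v+0,z=h); print(k,(u.round(1),v.round(1)),stt[i],p.round(1), 'depth z',p2w(s,u,v,d=s['z_map'][int(v+.5),int(u+.5)]).round(1))
P=[]
for k,c in (('1',(296,183)),('2',(322,183)),('3',(348,183)),('4',(376,183))):
    x,y=c; r=14; sub=(im.max(2)[y-r:y+r,x-r:x+r]<120).astype(np.uint8)
    n,l,stt,cen=cv2.connectedComponentsWithStats(sub); i=1+np.argmax(stt[1:,4]); u,v=cen[i]+[x-r,y-r]
    p=p2w(s,u,v,z=11); P.append(p); print('pad',k,(u.round(1),v.round(1)),stt[i],p.round(1))
P=np.array(P); print(np.diff(P,axis=0).round(1))
# height map of points over the surroundings
zm=s['z_map']
uu,vv=np.meshgrid(np.arange(640),np.arange(400)); R=cv2.Rodrigues(np.array(s['rvec'],float))[0]
pc=np.linalg.inv(s['K'])@np.stack([uu*zm,vv*zm,zm]).reshape(3,-1)-np.array(s['tvec']).reshape(3,1); W=(R.T@pc).T
W=W[zm.ravel()>0]
for y0 in range(-420,120,60):
    q=W[(W[:,1]>y0)&(W[:,1]<y0+60)&(W[:,2]>60)&(W[:,0]>500)]
    print(y0, q[:,0].min().round() if len(q) else None, (q[q[:,0].argsort()[:5]]).round().tolist() if len(q) else '')
E
```

```text
a (np.float64(304.7), np.float64(238.1)) [  5   5  18  18 252] [444.4 -88.3  78. ] depth z [444.  -88.5  81.2]
b (np.float64(349.6), np.float64(240.6)) [  7   7  14  15 169] [ 438.7 -202.5   66. ] depth z [ 438.9 -202.6   64.7]
c (np.float64(401.4), np.float64(241.6)) [  9   9  12  12 108] [ 436.7 -336.9   54. ] depth z [ 436.9 -337.1   52.7]
d (np.float64(251.4), np.float64(244.5)) [ 9 10 10  9 64] [432.9  52.6  44. ] depth z [432.6  52.2  46.3]
pad 1 (np.float64(294.5), np.float64(182.3)) [  3   4  20  20 318] [608.4 -56.4  11. ]
pad 2 (np.float64(321.4), np.float64(182.4)) [  3   4  21  20 321] [ 607.7 -130.8   11. ]
pad 3 (np.float64(348.7), np.float64(182.4)) [  5   4  20  20 320] [ 607. -206.   11.]
pad 4 (np.float64(375.7), np.float64(182.5)) [  4   4  21  20 326] [ 606.2 -280.6   11. ]
[[ -0.7 -74.4   0. ]
 [ -0.7 -75.2   0. ]
 [ -0.8 -74.6   0. ]]
-420 567.0 [[567.0, -381.0, 79.0], [567.0, -383.0, 68.0], [568.0, -382.0, 88.0], [568.0, -377.0, 87.0], [568.0, -382.0, 97.0]]
-360 579.0 [[579.0, -359.0, 88.0], [579.0, -358.0, 65.0], [579.0, -359.0, 74.0], [580.0, -357.0, 71.0], 
[... 200 characters left out ...]
, -180.0, 76.0], [1010.0, -182.0, 122.0], [1011.0, -181.0, 150.0], [1012.0, -180.0, 158.0]]
-180 907.0 [[907.0, -120.0, 162.0], [907.0, -121.0, 180.0], [909.0, -121.0, 89.0], [909.0, -120.0, 172.0], [909.0, -121.0, 73.0]]
-120 805.0 [[805.0, -60.0, 134.0], [806.0, -60.0, 172.0], [807.0, -61.0, 70.0], [807.0, -60.0, 100.0], [808.0, -60.0, 173.0]]
-60 705.0 [[705.0, -1.0, 77.0], [706.0, -0.0, 172.0], [706.0, -0.0, 190.0], [706.0, -0.0, 208.0], [706.0, -1.0, 138.0]]
0 705.0 [[705.0, 2.0, 100.0], [705.0, 0.0, 168.0], [705.0, 4.0, 161.0], [705.0, 4.0, 192.0], [706.0, 2.0, 210.0]]
60 730.0 [[730.0, 61.0, 177.0], [730.0, 61.0, 92.0], [731.0, 62.0, 106.0], [731.0, 60.0, 112.0], [731.0, 61.0, 163.0]]
```

```bash
python3 - <<'E'
from h import *
s=snap('scene','scene1.png'); g=s['pixels'].min(2)
for k,p in (('a',(442,-89,78)),('b',(434,-207,66)),('c',(437,-329,54)),('d',(430,40,44))):
    x,y=w2p(s,p).astype(int); r=14; sub=(g[y-r:y+r,x-r:x+r]>190).astype(np.uint8)
    n,l,stt,cen=cv2.connectedComponentsWithStats(sub);i=1+np.argmax(stt[1:,4]); print(k,x,y,cen[i]+[x-r,y-r],stt[i])
gm=s['pixels'].max(2)
for k,p in enumerate([(610,-65,11),(610,-137,11),(606,-205,11),(605,-273,11)]):
    x,y=w2p(s,p).astype(int); r=16; sub=(gm[y-r:y+r,x-r:x+r]<120).astype(np.uint8)
    n,l,stt,cen=cv2.connectedComponentsWithStats(sub);i=1+np.argmax(stt[1:,4]); u,v=cen[i]+[x-r,y-r]; print(k+1,x,y,(u,v),stt[i],p2w(s,u,v,z=11).round(1))
E
```

```text
a 277 203 [278.63043478 203.5       ] [  6   8  20  14 230]
b 310 237 [311.00515464 235.43298969] [  7   6  17  14 194]
c 352 273 [356.05487805 276.3902439 ] [ 11  11  15  14 164]
d 241 189 [240.35185185 186.7037037 ] [ 9  8 10  8 54]
1 321 185 (np.float64(319.69166666666666), np.float64(185.3125)) [  5  10  21  14 240] [607.6 -59.3  11. ]
2 341 199 (np.float64(339.5830258302583), np.float64(199.38745387453875)) [  4   9  22  16 271] [ 606.9 -133.6   11. ]
3 360 214 (np.float64(361.1551155115512), np.float64(214.72937293729373)) [  6   9  23  17 303] [ 606.1 -208.5   11. ]
4 381 229 (np.float64(384.3208092485549), np.float64(231.3265895953757)) [  8  10  24  18 346] [ 604.9 -283.1   11. ]
```

```bash
python3 - <<'E'
from h import *
s=viewer.snapshot('top'); zm=s['z_map']
uu,vv=np.meshgrid(np.arange(640),np.arange(400)); R=cv2.Rodrigues(np.array(s['rvec'],float))[0]
pc=np.linalg.inv(s['K'])@np.stack([uu*zm,vv*zm,zm]).reshape(3,-1)-np.array(s['tvec']).reshape(3,1); W=(R.T@pc).T
W=W[zm.ravel()>0]
for y0 in range(60,640,40):
    q=W[(W[:,1]>y0)&(W[:,1]<y0+40)&(W[:,2]>40)&(W[:,0]>150)]
    if len(q): i=q[:,0].argsort(); print(y0, q[i[[0,len(i)//20]]].round().tolist(), q[:,2].max().round())
snap('wrist','w0.png'); snap('scene','s2.png')
E
```

```text
60 [[424.0, 62.0, 40.0], [738.0, 74.0, 177.0]] 373.0
100 [[744.0, 101.0, 79.0], [759.0, 111.0, 189.0]] 361.0
140 [[570.0, 180.0, 227.0], [582.0, 173.0, 236.0]] 345.0
180 [[464.0, 218.0, 120.0], [508.0, 217.0, 160.0]] 329.0
220 [[432.0, 260.0, 75.0], [448.0, 252.0, 105.0]] 312.0
260 [[368.0, 299.0, 98.0], [384.0, 293.0, 172.0]] 297.0
300 [[301.0, 340.0, 232.0], [321.0, 333.0, 201.0]] 276.0
340 [[291.0, 351.0, 234.0], [303.0, 343.0, 139.0]] 272.0
380 [[176.0, 419.0, 40.0], [337.0, 404.0, 239.0]] 273.0
420 [[150.0, 444.0, 325.0], [348.0, 442.0, 238.0]] 348.0
460 [[152.0, 472.0, 40.0], [208.0, 497.0, 96.0]] 328.0
500 [[150.0, 521.0, 93.0], [168.0, 539.0, 105.0]] 272.0
540 [[150.0, 558.0, 106.0], [428.0, 555.0, 240.0]] 264.0
580 [[577.0, 581.0, 248.0], [653.0, 584.0, 240.0]] 286.0
620 [[155.0, 658.0, 40.0], [902.0, 659.0, 146.0]] 269.0
```

View pics/s2.png

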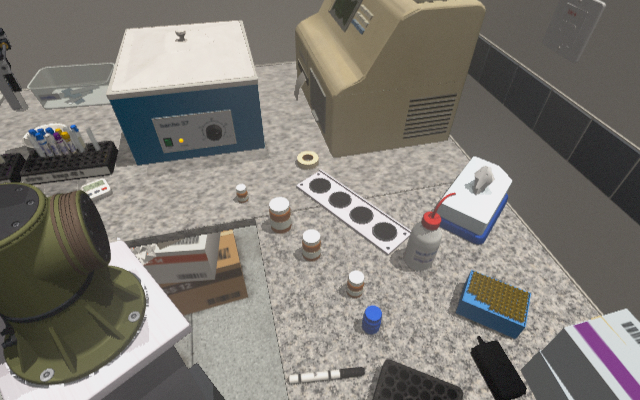

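View pics/w0.png

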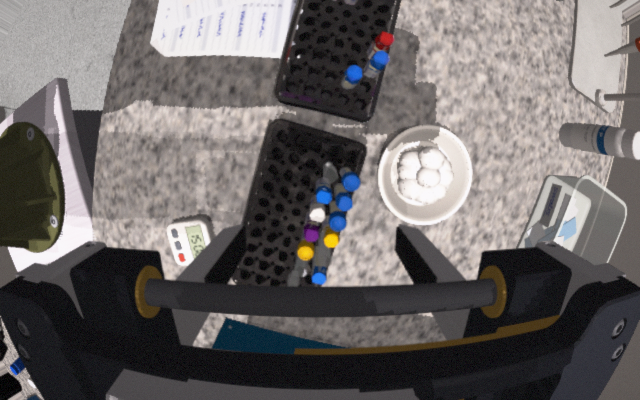

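Emit:
send_rows --series '[[[0,0,-0.5,0],[0,0,-0.5,0],[0,0,-0.3,0],[0,0,0,0.11],[0,0,0,0.11],[0,0,0,0.11],[0,0,0,0.11],[0,0,0,0.11],[0,0,0,0.11],[0,0,0,0.11]]]' --gripper 0.1

```text
time_s: 2.2
tool_pos: [140.2, 531.8, 335.5]
tcp_rot: [-2.11, -2.327, 0.0]
force: [-0.0, 0.8, 1.0]
width: 84.5
```

Emit:
send_rows --series '[[[0,0,0,0.06],[0,0,0,0]]]'

```text
time_s: 2.45
tool_pos: [140.2, 531.8, 335.5]
tcp_rot: [-2.21, -2.232, -0.0]
force: [0.1, 0.0, -0.1]
width: 84.5
```

```bash
cat >> h.py <<'E'
def goal(p):
    st=arm.get_state(); R=cv2.Rodrigues(np.array(st['tcp_rot'],float))[0]; d=R.T@(np.array(p,float)-st['tool_pos'])
    print('t',round(st['time_s'],2),'pos',np.round(st['tool_pos'],1),'yawY',np.degrees(np.arctan2(R[1,1],R[0,1])).round(2),'w',round(st['width'],1),'F',np.round(st['force'],1),'-> tool',np.round(d/100,3))
E
python3 -c "
from h import *
goal((444,-88,335))"
```

```text
t 2.45 pos [140.2 531.8 335.5] yawY 0.57 w 84.5 F [ 0.1  0.  -0.1] -> tool [-6.228e+00  2.976e+00  4.000e-03]
```

Emit:
send_rows --series '[[[-0.5,0.24,0,0],[-0.5,0.24,0,0],[-0.5,0.24,0,0],[-0.5,0.24,0,0],[-0.5,0.24,0,0],[-0.5,0.24,0,0],[-0.5,0.24,0,0],[-0.5,0.24,0,0],[-0.5,0.24,0,0],[-0.5,0.24,0,0]]]'

```text
time_s: 3.7
tool_pos: [385.3, 32.2, 335.8]
tcp_rot: [2.208, 2.234, 0.001]
force: [0.5, 1.2, 0.1]
width: 84.4
```

```bash
python3 -c "
from h import *
goal((444,-88,150))"
```

```text
t 3.7 pos [385.3  32.2 335.8] yawY 0.68 w 84.4 F [0.5 1.2 0.1] -> tool [-1.209  0.571  1.858]
```

Emit:
send_rows --series '[[[-0.6,0.28,0.2,0],[-0.5,0.24,0.4,0],[-0.1,0.05,0.5,0],[0,0,0.5,0],[0,0,0.25,0],[0,0,0,0]]]'

```text
time_s: 4.45
tool_pos: [437.4, -75.3, 154.8]
tcp_rot: [-2.207, -2.232, 0.002]
force: [-0.5, 0.9, 0.5]
width: 84.4
```

```bash
python3 -c "
from h import *
goal((444,-88,20))
snap('wrist','w1.png');snap('scene','s3.png')"
```

```text
t 4.45 pos [437.4 -75.3 154.8] yawY 0.64 w 84.4 F [-0.5  0.9  0.5] -> tool [-0.129  0.069  1.347]
```

View pics/w1.png

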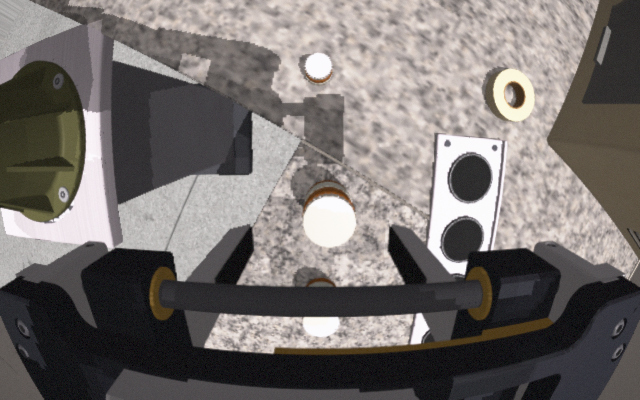

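View pics/s3.png

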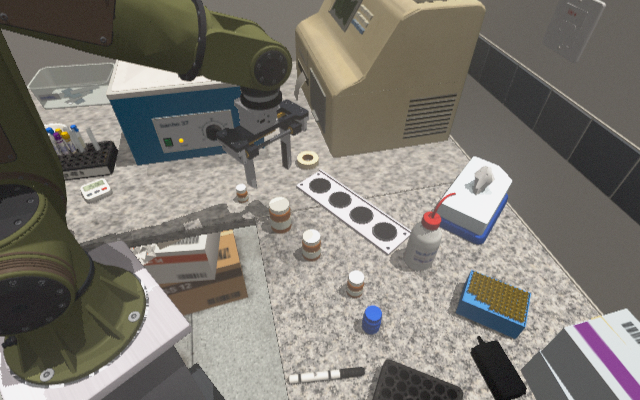

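```bash
cat >> h.py <<'E'
def wp2w(s,u,v,z):
    K=np.array(s['K']); x=(u-K[0,2])/K[0,0]; y=(v-K[1,2])/K[1,1]; th=np.hypot(x,y)
    r=np.array([x/th*np.sin(th),y/th*np.sin(th),np.cos(th)])
    R=cv2.Rodrigues(np.array(s['rvec'],float))[0]; t=np.array(s['tvec'],float).ravel()
    o=-R.T@t; r=R.T@r; return o+r*(z-o[2])/r[2]
E
python3 -c "
from h import *
s=viewer.snapshot('wrist')
print(s['K'],s['tvec'])
for n,u,v,z in (('a',329,222,78),('b',321,321,66),('d',318.5,66.5,44),('pad1',469.5,177.5,11),('pad2',463,239,11)): print(n,wp2w(s,u,v,z).round(1))
R=cv2.Rodrigues(np.array(s['rvec'],float))[0]; print(-R.T@s['tvec'])
"
```

```text
[[309.70691629   0.         320.29906512]
 [  0.         309.70691629 200.88112934]
 [  0.           0.           1.        ]] [-438.20740573  -90.21731463  324.825372  ]
a [446.6 -89.1  78. ]
b [ 440.8 -202.8   66. ]
d [436.   51.3  44. ]
pad1 [611.4 -56.6  11. ]
pad2 [ 612.7 -132.    11. ]
[437.78746528  -8.14771822 337.56801763]
```

Emit:
send_rows --series '[[[-0.13,0.077,0,0],[0,0,0.4,0],[0,0,0.4,0],[0,0,0.4,0],[0,0,0.15,0],[0,0,0,0]]]'

```text
time_s: 5.35
tool_pos: [446.2, -88.7, 21.0]
tcp_rot: [-2.211, -2.231, 0.0]
force: [0.5, -0.0, 0.1]
width: 84.4
```

```bash
python3 -c "
from h import *
goal((445,-88.5,20))"
```

```text
t 5.35 pos [446.2 -88.7  21. ] yawY 0.53 w 84.4 F [ 0.5 -0.   0.1] -> tool [ 0.002 -0.012  0.01 ]
```

Emit:
send_rows --series '[[[0,0,0,0],[0,0,0,0],[0,0,0,0],[0,0,0,0],[0,0,0,0],[0,0,0,0],[0,0,0,0],[0,0,0,0]]]' --gripper 1

```text
time_s: 6.35
tool_pos: [446.0, -88.3, 21.1]
tcp_rot: [2.211, 2.232, 0.0]
force: [-1.5, 0.3, 5.8]
width: 49.1
```

Emit:
send_rows --series '[[[0,0,-0.1,0],[0,0,-0.3,0],[0,0,-0.4,0],[0,0,-0.3,0],[0,0,0,0]]]'

```text
time_s: 6.98
tool_pos: [446.8, -88.5, 132.8]
tcp_rot: [2.209, 2.229, 0.003]
force: [-0.1, -0.2, -1.6]
width: 49.1
```

```bash
python3 -c "
from h import *
goal((606.5,-281.8,130))
s=snap('scene','s4.png');s=snap('wrist','w4.png')
cv2.imwrite('pics/c4.png',cv2.hconcat([cv2.imread('pics/s4.png')[100:300,200:500],cv2.imread('pics/w4.png')[150:350,180:480]]))"
```

```text
t 6.97 pos [446.8 -88.5 132.8] yawY 0.53 w 49.1 F [-0.1 -0.2 -1.6] -> tool [-1.948  1.579  0.037]
```

View pics/c4.png

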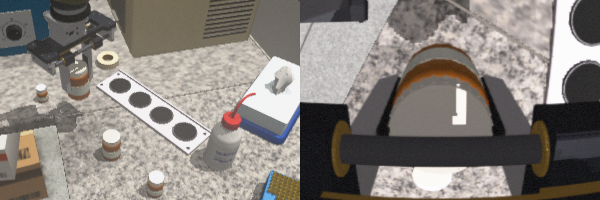

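Emit:
send_rows --series '[[[-0.3,0.25,0,0],[-0.45,0.36,0,0],[-0.45,0.36,0,0],[-0.45,0.36,0,0],[-0.3,0.25,0,0],[0,0,0,0]]]'

```text
time_s: 7.82
tool_pos: [605.5, -283.2, 127.5]
tcp_rot: [-2.211, -2.227, 0.002]
force: [-0.3, 1.2, -2.3]
width: 49.3
```

```bash
python3 -c "
from h import *
goal((606.5,-281.8,60))
s=snap('wrist','w5.png');print(viewer.tip_of('pad_4',s)[:3])"
```

```text
t 7.83 pos [ 605.5 -283.2  127.5] yawY 0.44 w 49.3 F [-0.3  1.2 -2.3] -> tool [0.012 0.012 0.675]
[{'xy': [0.5047, 0.2938], 'score': 0.92}, {'xy': [0.5114, 0.0925], 'score': 0.7}, {'xy': [0.5056, 0.4915], 'score': 0.63}]
```

View pics/w5.png

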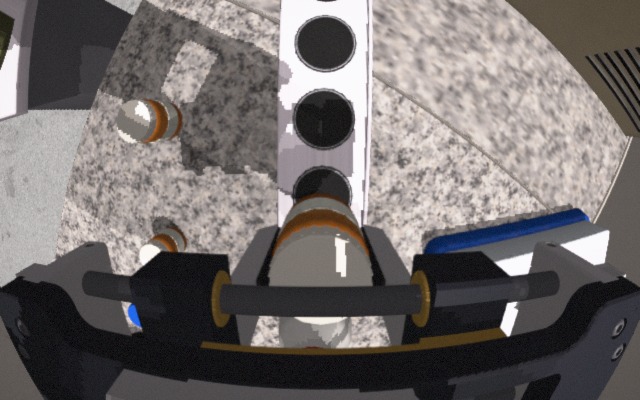

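```bash
python3 -c "
from h import *
s=viewer.snapshot('wrist')
for u,v in ((324.5,118.5),(325.5,43.5)): print(wp2w(s,u,v,11).round(1))
t=viewer.snapshot('top'); print(len(t))
"
```

```text
[ 608.2 -204.2   11. ]
[ 608.5 -129.8   11. ]
6
```

Emit:
send_rows --series '[[[0.02,0.012,0.3,0],[0,0,0.3,0],[0,0,0.2,0],[0,0,0.07,0],[0,0,0.03,0],[0,0,0,0],[0,0,0,0]]]'

```text
time_s: 8.9
tool_pos: [607.2, -280.0, 41.6]
tcp_rot: [2.21, 2.231, 0.001]
force: [0.7, -0.2, -0.8]
width: 49.3
```

```bash
python3 -c "
from h import *
goal((606.5,-281,32))"
```

```text
t 8.9 pos [ 607.2 -280.    41.6] yawY 0.53 w 49.3 F [ 0.7 -0.2 -0.8] -> tool [-0.01  -0.007  0.096]
```

Emit:
send_rows --series '[[[-0.01,0,0.04,0],[0,0,0.03,0],[0,0,0.015,0],[0,0,0,0],[0,0,0,0]]]'

```text
time_s: 9.52
tool_pos: [606.9, -280.9, 32.6]
tcp_rot: [2.211, 2.232, -0.0]
force: [-2.4, 1.3, 4.3]
width: 49.4
```

```bash
python3 -c "
from h import *
goal((606.5,-281,32));goal((606.5,-281,32))"
```

```text
t 9.53 pos [ 606.9 -280.9   32.6] yawY 0.53 w 49.4 F [-2.4  1.3  4.3] -> tool [-0.001 -0.004  0.006]
t 9.53 pos [ 606.9 -280.9   32.6] yawY 0.53 w 49.4 F [-2.4  1.3  4.3] -> tool [-0.001 -0.004  0.006]
```

Emit:
send_rows --series '[[[0,0,0,0],[0,0,0,0],[0,0,0,0],[0,0,-0.2,0],[0,0,-0.4,0],[0,0,-0.4,0]]]' --gripper 0.25

```text
time_s: 10.28
tool_pos: [607.0, -280.9, 135.0]
tcp_rot: [2.21, 2.231, 0.0]
force: [-0.3, -0.1, 0.1]
width: 70.4
```

```bash
python3 -c "
from h import *
goal((439.5,-202.5,130))"
```

```text
t 10.28 pos [ 607.  -280.9  135. ] yawY 0.53 w 70.4 F [-0.3 -0.1  0.1] -> tool [ 0.799 -1.667  0.048]
```

Emit:
send_rows --series '[[[0.2,-0.42,0,0],[0.2,-0.42,0,0],[0.2,-0.42,0,0],[0.2,-0.41,0,0],[0,0,0.3,0],[0,0,0,0]]]'

```text
time_s: 11.02
tool_pos: [438.7, -202.2, 102.5]
tcp_rot: [-2.211, -2.231, 0.0]
force: [0.2, -0.3, 0.5]
width: 70.7
```

```bash
python3 -c "
from h import *
goal((439.5,-202.5,17))
t=snap('top','t2.png');w=snap('wrist','w6.png');s=snap('scene','s6.png')
x,y=w2p(t,(606,-281,89)).astype(int); g=t['pixels'].min(2)
r=14;sub=(g[y-r:y+r,x-r:x+r]>205).astype(np.uint8);n,l,q,c=cv2.connectedComponentsWithStats(sub)
for i in range(1,n):
  if q[i,4]>60: print(q[i],p2w(t,*(c[i]+[x-r,y-r]),z=89))
cv2.imwrite('pics/c6.png',cv2.hconcat([cv2.resize(t['pixels'][130:270,270:450],None,fx=2.2,fy=2.2),cv2.resize(s['pixels'][150:304,280:480],None,fx=2,fy=2)]))"
```

```text
t 11.03 pos [ 438.7 -202.2  102.5] yawY 0.53 w 70.7 F [ 0.2 -0.3  0.5] -> tool [-0.004  0.009  0.855]
[  0   7  28  21 380] [ 604.76430851 -284.03310199   89.        ]
```

View pics/c6.png

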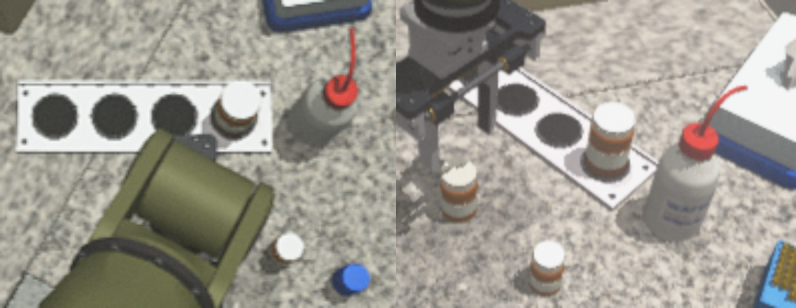

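View pics/w6.png

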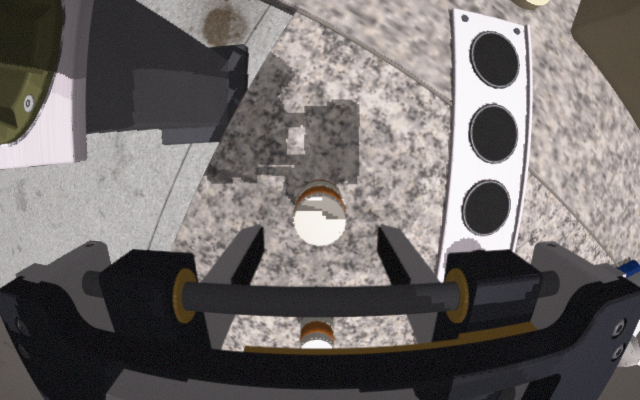

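Emit:
send_rows --series '[[[-0.004,0.01,0.35,0],[0,0,0.35,0],[0,0,0.15,0],[0,0,0,0]]]'

```text
time_s: 11.68
tool_pos: [440.3, -202.8, 17.4]
tcp_rot: [-2.211, -2.231, 0.0]
force: [-0.6, 0.7, -0.3]
width: 70.1
```

Emit:
send_rows --series '[[[0,0,0,0],[0,0,0,0],[0,0,0,0],[0,0,0,0],[0,0,0,0],[0,0,0,0],[0,0,0,0]]]' --gripper 1

```text
time_s: 12.55
tool_pos: [440.4, -202.9, 17.8]
tcp_rot: [2.211, 2.231, 0.0]
force: [-1.5, 1.0, 5.6]
width: 41.7
```

Emit:
send_rows --series '[[[0,0,-0.1,0],[0,0,-0.3,0],[0,0,-0.4,0],[0,0,-0.3,0],[0,0,0,0],[0,0,0,0]]]'

```text
time_s: 13.3
tool_pos: [439.7, -202.5, 126.5]
tcp_rot: [-2.21, -2.231, 0.0]
force: [0.3, 0.4, -1.1]
width: 41.2
```

```bash
python3 -c "
from h import *
goal((607.2,-206.3,120))"
```

```text
t 13.3 pos [ 439.7 -202.5  126.5] yawY 0.53 w 41.2 F [ 0.3  0.4 -1.1] -> tool [-0.053  1.675  0.063]
```

Emit:
send_rows --series '[[[-0.01,0.3,0,0],[-0.02,0.5,0,0],[-0.01,0.5,0,0],[-0.01,0.375,0,0],[0,0,0,0],[0,0,0.3,0],[0,0,0.3,0],[0,0,0.2,0],[0,0,0,0],[0,0,0,0]]]'

```text
time_s: 14.55
tool_pos: [608.1, -206.4, 48.4]
tcp_rot: [2.21, 2.231, 0.001]
force: [-0.0, 0.3, 0.4]
width: 41.4
```

```bash
python3 -c "
from h import *
goal((607.2,-206.3,28.6))
s=snap('scene','s7.png');cv2.imwrite('pics/c7.png',cv2.resize(s['pixels'][130:290,280:480],None,fx=3.5,fy=3.5))"
```

```text
t 14.55 pos [ 608.1 -206.4   48.4] yawY 0.52 w 41.4 F [-0.   0.3  0.4] -> tool [ 0.002 -0.009  0.198]
```

View pics/c7.png

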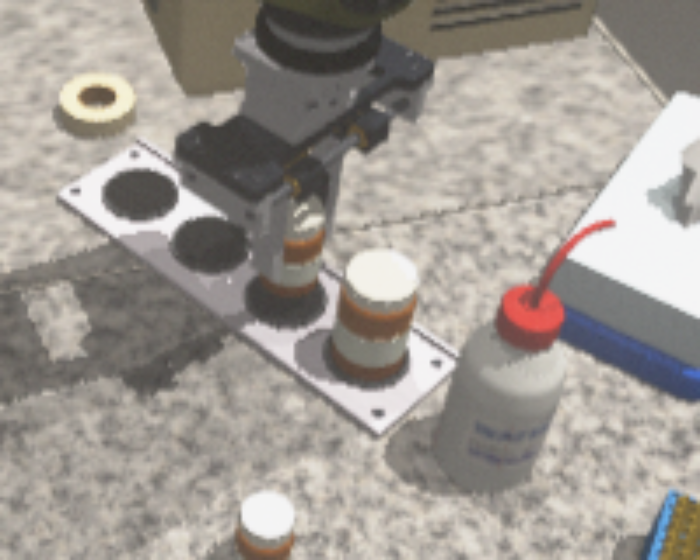

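Emit:
send_rows --series '[[[0,-0.007,0.1,0],[0,0,0.05,0],[0,0,0.03,0],[0,0,0.01,0],[0,0,0,0],[0,0,0,0]]]'

```text
time_s: 15.35
tool_pos: [607.1, -206.3, 29.3]
tcp_rot: [2.211, 2.231, 0.0]
force: [-3.9, 1.3, 9.3]
width: 41.3
```

```bash
python3 -c "
from h import *
goal((607.2,-206.3,28.6))"
```

```text
t 15.35 pos [ 607.1 -206.3   29.3] yawY 0.53 w 41.3 F [-3.9  1.3  9.3] -> tool [-0.     0.001  0.007]
```

Emit:
send_rows --series '[[[0,0,0,0],[0,0,0,0],[0,0,0,0],[0,0,-0.2,0],[0,0,-0.4,0],[0,0,-0.4,0],[0,0,0,0]]]' --gripper 0.32

```text
time_s: 16.23
tool_pos: [608.5, -206.8, 133.3]
tcp_rot: [2.206, 2.227, 0.004]
force: [-0.3, -0.1, 0.3]
width: 64.0
```

```bash
python3 -c "
from h import *
goal((438,-337,120))"
```

```text
t 16.23 pos [ 608.5 -206.8  133.3] yawY 0.53 w 64.0 F [-0.3 -0.1  0.3] -> tool [-1.286 -1.718  0.125]
```

Emit:
send_rows --series '[[[0,-0.4,0,0],[-0.25,-0.45,0,0],[-0.5,-0.45,0,0],[-0.5,-0.42,0,0],[-0.03,0,0.3,0],[0,0,0,0],[0,0,0,0]]]'

```text
time_s: 17.1
tool_pos: [441.7, -329.7, 99.2]
tcp_rot: [2.21, 2.232, 0.0]
force: [0.3, 1.3, 0.2]
width: 64.0
```

```bash
python3 -c "
from h import *
goal((438,-337,13))
w=snap('wrist','w8.png')
m=(w['pixels'].min(2)[150:300,270:370]>200).astype(np.uint8);n,l,q,c=cv2.connectedComponentsWithStats(m)
for i in range(1,n):
  if q[i,4]>80: print(q[i],c[i]+[270,150],wp2w(w,*(c[i]+[270,150]),54).round(1))"
```

```text
t 17.1 pos [ 441.7 -329.7   99.2] yawY 0.58 w 64.0 F [0.3 1.3 0.2] -> tool [-0.072 -0.038  0.862]
[  25   59   40   37 1096] [313.76094891 227.17518248] [ 436.9 -337.1   54. ]
```

View pics/w8.png

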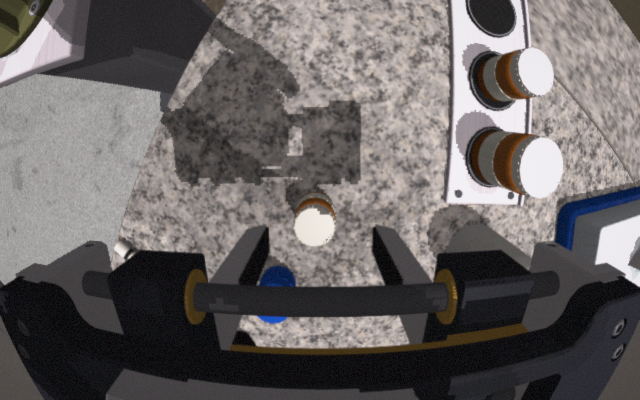

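Emit:
send_rows --series '[[[-0.072,-0.04,0.1,0],[0,0,0.35,0],[0,0,0.3,0],[0,0,0.135,0],[0,0,0,0],[0,0,0,0]]]'

```text
time_s: 17.9
tool_pos: [437.7, -337.8, 10.9]
tcp_rot: [2.21, 2.231, 0.0]
force: [-0.4, -0.1, 1.6]
width: 64.2
```

Emit:
send_rows --series '[[[0,0,0,0],[0,0,0,0],[0,0,0,0],[0,0,0,0],[0,0,0,0],[0,0,0,0],[0,0,0,0]]]' --gripper 1

```text
time_s: 18.77
tool_pos: [437.3, -337.4, 10.0]
tcp_rot: [2.211, 2.231, 0.0]
force: [-0.9, 0.7, 4.5]
width: 34.6
```

Emit:
send_rows --series '[[[0,0,-0.1,0],[0,0,-0.3,0],[0,0,-0.4,0],[0,0,-0.4,0],[0,0,0,0],[0,0,0,0]]]'

```text
time_s: 19.52
tool_pos: [436.9, -337.0, 129.2]
tcp_rot: [-2.211, -2.231, 0.0]
force: [0.0, 0.0, -0.7]
width: 34.8
```

```bash
python3 -c "
from h import *
goal((608,-131.3,130))"
```

```text
t 19.52 pos [ 436.9 -337.   129.2] yawY 0.53 w 34.8 F [ 0.   0.  -0.7] -> tool [ 2.041  1.73  -0.008]
```

Emit:
send_rows --series '[[[0.3,0,0,0],[0.5,0,0,0],[0.5,0.2,0,0],[0.45,0.5,0,0],[0.29,0.5,0,0],[0,0.5,0,0],[0,0.03,0,0],[0,0,0.3,0],[0,0,0,0],[0,0,0,0]]]'

```text
time_s: 20.78
tool_pos: [604.5, -135.2, 100.5]
tcp_rot: [2.212, 2.231, 0.0]
force: [0.1, 0.1, 0.1]
width: 34.1
```

```bash
python3 -c "
from h import *
goal((608,-131.3,21.5))"
```

```text
t 20.77 pos [ 604.5 -135.2  100.5] yawY 0.5 w 34.1 F [0.1 0.1 0.1] -> tool [0.039 0.035 0.79 ]
```

Emit:
send_rows --series '[[[0.039,0.035,0.1,0],[0,0,0.3,0],[0,0,0.2,0],[0,0,0.1,0],[0,0,0.05,0],[0,0,0.02,0],[0,0,0,0],[0,0,0,0]]]'

```text
time_s: 21.78
tool_pos: [608.5, -131.1, 23.3]
tcp_rot: [2.211, 2.231, 0.001]
force: [0.0, 0.9, -1.3]
width: 34.6
```

```bash
python3 -c "
from h import *
goal((608,-131.3,21.5))"
```

```text
t 21.77 pos [ 608.5 -131.1   23.3] yawY 0.53 w 34.6 F [ 0.   0.9 -1.3] -> tool [-0.002 -0.005  0.018]
```

Emit:
send_rows --series '[[[0,0,0.015,0],[0,0,0,0],[0,0,0,0]]]'

```text
time_s: 22.15
tool_pos: [608.4, -131.1, 21.5]
tcp_rot: [2.211, 2.231, 0.0]
force: [1.7, -1.0, 1.9]
width: 34.1
```

Emit:
send_rows --series '[[[0,0,0,0],[0,0,0,0],[0,0,0,0],[0,0,-0.2,0],[0,0,-0.4,0],[0,0,-0.4,0],[0,0,0,0]]]' --gripper 0.38

```text
time_s: 23.02
tool_pos: [609.8, -131.4, 126.2]
tcp_rot: [2.207, 2.227, 0.005]
force: [0.8, -0.2, -0.4]
width: 58.6
```

```bash
python3 -c "
from h import *
goal((433.5,52,120))"
```

```text
t 23.02 pos [ 609.8 -131.4  126.2] yawY 0.53 w 58.6 F [ 0.8 -0.2 -0.4] -> tool [ 1.851 -1.747  0.047]
```

Emit:
send_rows --series '[[[0.2,-0.35,0,0],[0.45,-0.4,0,0],[0.45,-0.4,0,0],[0.45,-0.4,0,0],[0.3,-0.2,0,0],[0,0,0.2,0],[0,0,0,0],[0,0,0,0]]]'

```text
time_s: 24.02
tool_pos: [431.9, 52.1, 101.9]
tcp_rot: [2.212, 2.231, 0.0]
force: [-0.9, -0.2, 0.3]
width: 58.4
```

```bash
python3 -c "
from h import *
w=snap('wrist','w9.png')
m=(w['pixels'].min(2)[150:300,270:370]>200).astype(np.uint8);n,l,q,c=cv2.connectedComponentsWithStats(m)
for i in range(1,n):
  if q[i,4]>80: print(q[i],c[i]+[270,150],wp2w(w,*(c[i]+[270,150]),44).round(1))
goal((433.5,52,5))
t=snap('top','t9.png');s=snap('scene','s9.png')
cv2.imwrite('pics/c9.png',cv2.vconcat([cv2.resize(t['pixels'][145:215,265:445],(792,300),interpolation=2),cv2.resize(s['pixels'][140:260,260:460],(792,300)[:1]+(475,),interpolation=2)[:300]]))
cv2.imwrite('pics/c9s.png',cv2.resize(s['pixels'][150:270,290:450],(800,600),interpolation=2))
"
```

```text
[ 90  20  10  17 136] [365.02941176 177.46323529] [466.9  81.7  44. ]
[  0  25  32  40 604] [287.1307947  191.71192053] [405.7  69.8  44. ]
[ 69  29  31  31 432] [355.1412037  194.04398148] [459.5  68.3  44. ]
[ 37  50  39  29 662] [323.29305136 215.46072508] [434.4  50.6  44. ]
[ 12  90   9  18 101] [286.36633663 248.25742574] [404.   21.8  44. ]
[  0 105  14  31 234] [274.76495726 268.82051282] [393.4   2.5  44. ]
[ 62 109  30  27 317] [345.76656151 275.86750789] [454.4  -3.6  44. ]
t 24.07 pos [432.   52.1 101.9] yawY 0.5 w 58.4 F [-0.7  0.4 -0.4] -> tool [-0.001  0.015  0.969]
```

View pics/c9.png

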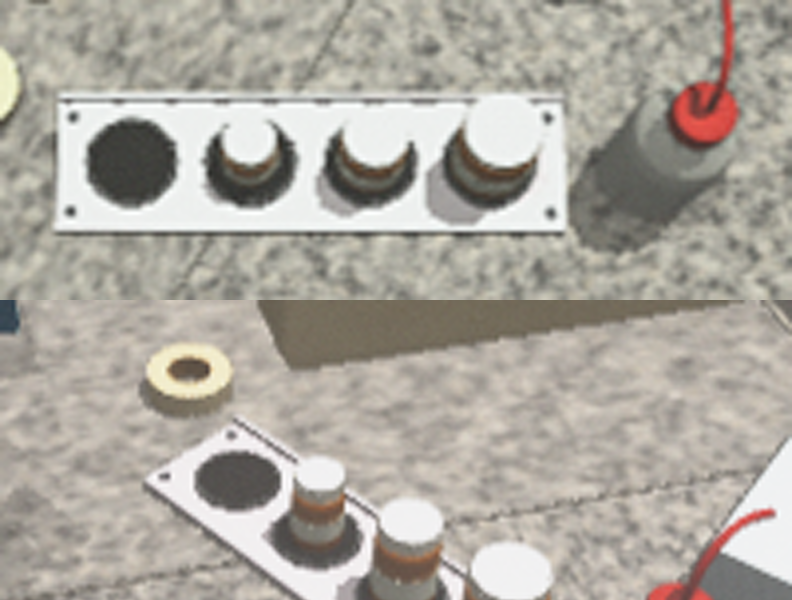

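View pics/c9s.png

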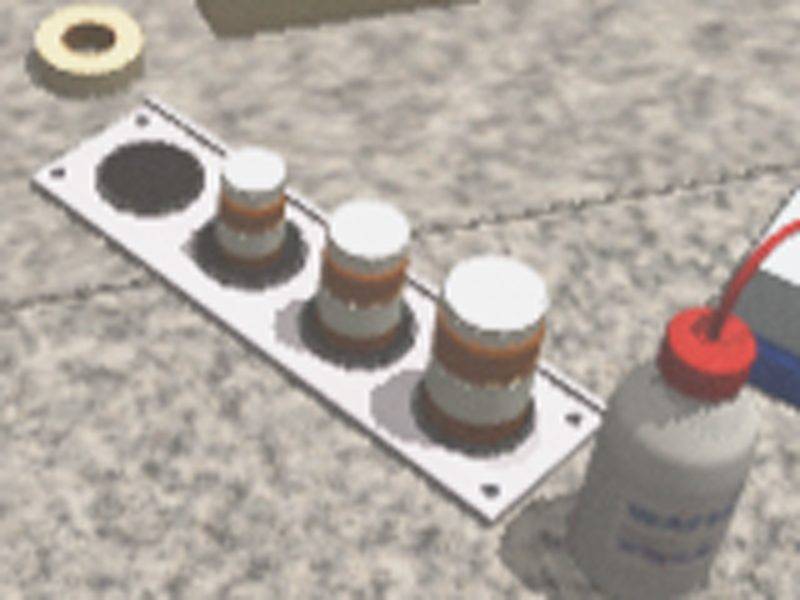

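View pics/w9.png

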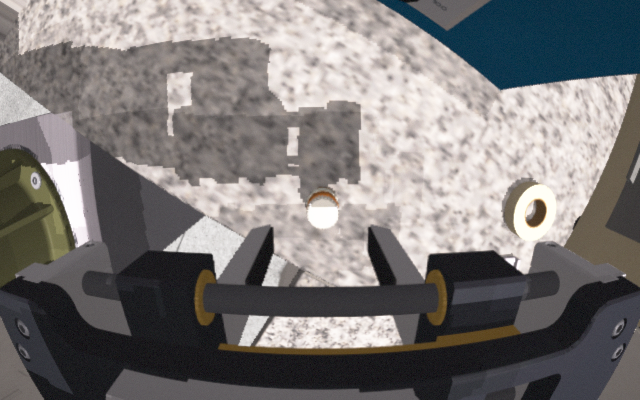

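Emit:
send_rows --series '[[[0,0.02,0.1,0],[0,0,0.4,0],[0,0,0.35,0],[0,0,0.1,0],[0,0,0,0],[0,0,0,0]]]'

```text
time_s: 24.92
tool_pos: [434.3, 52.4, 7.4]
tcp_rot: [2.21, 2.231, 0.002]
force: [-0.9, -0.8, 0.2]
width: 58.0
```

```bash
python3 -c "
from h import *
goal((434,52.3,5))"
```

```text
t 24.93 pos [434.3  52.4   7.4] yawY 0.53 w 58.0 F [-0.9 -0.8  0.2] -> tool [-0.001 -0.003  0.024]
```

Emit:
send_rows --series '[[[0,0,0.024,0],[0,0,0,0]]]'

```text
time_s: 25.18
tool_pos: [433.7, 52.4, 4.2]
tcp_rot: [2.211, 2.231, 0.001]
force: [-0.7, 0.0, -0.9]
width: 57.9
```

Emit:
send_rows --series '[[[0,0,0,0],[0,0,0,0],[0,0,0,0],[0,0,0,0],[0,0,0,0],[0,0,0,0],[0,0,0,0]]]' --gripper 1

```text
time_s: 26.05
tool_pos: [433.6, 52.4, 3.9]
tcp_rot: [2.211, 2.232, 0.0]
force: [-0.0, -0.4, 0.3]
width: 27.1
```

Emit:
send_rows --series '[[[0,0,-0.1,0],[0,0,-0.3,0],[0,0,-0.4,0],[0,0,-0.4,0],[0,0,0,0],[0,0,0,0]]]'

```text
time_s: 26.8
tool_pos: [433.2, 52.3, 123.6]
tcp_rot: [-2.211, -2.232, 0.001]
force: [0.4, 0.7, -1.3]
width: 27.0
```

```bash
python3 -c "
from h import *
goal((608.7,-57,120))"
```

```text
t 26.8 pos [433.2  52.3 123.6] yawY 0.53 w 27.0 F [ 0.4  0.7 -1.3] -> tool [-1.11   1.745  0.035]
```

Emit:
send_rows --series '[[[-0.35,0.15,0,0],[-0.4,0.4,0,0],[-0.36,0.5,0,0],[0,0.5,0,0],[0,0.19,0,0],[0,0,0.35,0],[0,0,0.35,0],[0,0,0,0],[0,0,0,0]]]'

```text
time_s: 27.92
tool_pos: [608.9, -57.0, 54.7]
tcp_rot: [2.211, 2.231, 0.0]
force: [0.1, 0.7, -0.3]
width: 27.0
```

```bash
python3 -c "
from h import *
goal((608.7,-57,15.2))"
```

```text
t 27.93 pos [608.9 -57.   54.7] yawY 0.53 w 27.0 F [ 0.1  0.7 -0.3] -> tool [ 0.    -0.002  0.395]
```

Emit:
send_rows --series '[[[0,0,0.15,0],[0,0,0.15,0],[0,0,0.05,0],[0,0,0.02,0],[0,0,0.015,0],[0,0,0,0],[0,0,0,0]]]'

```text
time_s: 28.8
tool_pos: [608.7, -57.0, 15.7]
tcp_rot: [2.211, 2.231, 0.0]
force: [0.8, -0.6, -0.8]
width: 27.6
```

Emit:
send_rows --series '[[[0,0,0.01,0],[0,0,0,0],[0,0,0,0]]]'

```text
time_s: 29.18
tool_pos: [608.7, -57.0, 15.0]
tcp_rot: [2.211, 2.231, 0.0]
force: [-1.3, 0.7, 5.5]
width: 27.1
```

Contact. Release with a small opening, so the fingers stay clear of the lip, and retreat.

Emit:
send_rows --series '[[[0,0,0,0],[0,0,0,0],[0,0,0,0],[0,0,-0.2,0],[0,0,-0.4,0],[0,0,-0.4,0],[0,-0.4,-0.2,0],[0,-0.5,0,0],[0,-0.5,0,0],[0,-0.4,0,0]]]' --gripper 0.48

```text
time_s: 30.42
tool_pos: [427.1, -58.6, 135.7]
tcp_rot: [2.21, 2.231, 0.001]
force: [0.5, 0.6, 0.4]
width: 48.6
```

Emit:
send_rows --series '[[[0.4,-0.2,0,0],[0.4,0,0,0],[0,0,0,0],[0,0,0,0]]]'

```text
time_s: 30.92
tool_pos: [408.1, 20.9, 135.2]
tcp_rot: [2.21, 2.232, 0.001]
force: [-0.6, -0.8, 0.2]
width: 48.9
```

```bash
python3 -c "
from h import *
goal((0,0,0))
t=snap('top','t10.png');s=snap('scene','s10.png');w=snap('wrist','w10.png')
a=cv2.resize(t['pixels'][140:215,245:445],(800,300),interpolation=2)
b=cv2.resize(s['pixels'][150:270,290:450],(800,600),interpolation=2)
# overlay expected wall-base circles vs pad circles fit: draw ring of pad from fitted line, and jar-cap outlines
P=[(608.4,-56.4),(607.7,-130.8),(607,-206),(606.2,-280.6)]
th=np.linspace(0,2*np.pi,60)
for (x,y),r,h in zip(P,(14,17.5,21,25),(44,54,66,78)):
  for rr,z in ((30,11),(r*0.95,11+h)):
    q=np.array([w2p(t,(x+rr*np.cos(k),y+rr*np.sin(k),z)) for k in th]); q=((q+.5-[245,140])*4).astype(int); cv2.polylines(a,[q],True,(0,255,0),1)
cv2.imwrite('pics/c10.png',a);cv2.imwrite('pics/d10.png',b)"
```

```text
t 30.93 pos [408.1  20.9 135.2] yawY 0.56 w 48.9 F [-0.6 -0.8  0.2] -> tool [-0.169 -4.084  1.347]
```

View pics/c10.png

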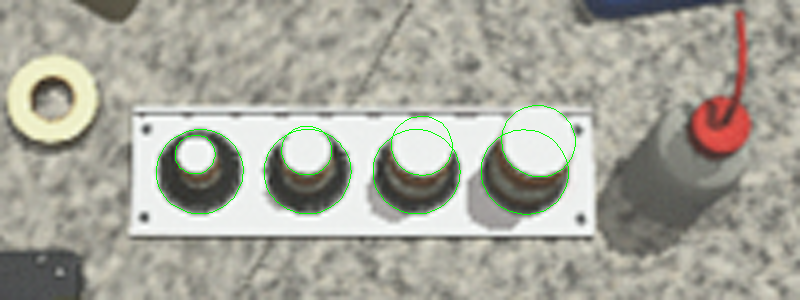

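View pics/d10.png

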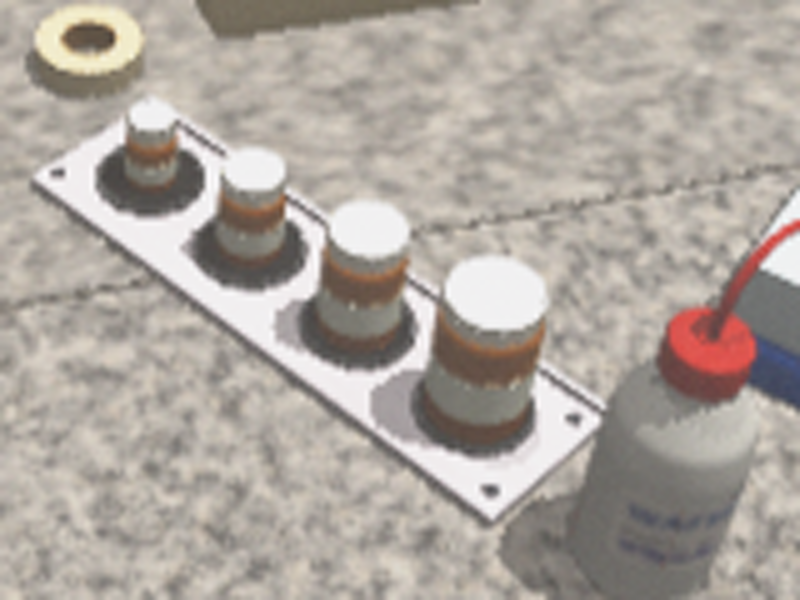

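The overlay shows all four caps within about 1–2 mm of the position expected for a centred jar. Every jar is upright, and the bottle and tape are where they were.

```bash
python3 -c "
from cell import arm
print(arm.sign_off())"
```

```text
the job is handed in; nothing more can be done
None
```

All four jars are standing on their pads in height order, and I handed the job in at about 31 s of the 102 s allowed. From the wash bottle towards the tape roll they are: tallest (a) on pad_4, b on pad_3, c on pad_2 and smallest (d) on pad_1.

- **Final check:** Top and scene pictures with the arm clear show every jar upright. Laid over the top view, the caps sit within about 1–2 mm of where centred jars should appear. The wash bottle and tape roll look unmoved, and the gripper was empty and well away from everything. I never went for the blue look-alike and nothing I saw touched it, but I did not check its position again at the end.
- **Disagreements:** The three cameras differed by 2–5 mm on where the pads are, so I aimed between them. One early attempt to measure jar a's cap failed because the white rail merged with it in the picture; the final overlay replaced that measurement.
- **Forces:** The wrist readings I saw stayed under 11 N.

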